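# Gauge fired candle holders and sort out the tight one

### The arm

A 6-joint arm with a two-finger parallel gripper is mounted at the origin on the work surface. World frame = base frame: x ahead of the robot, y to its left, z up, the work surface at z = 0. Lengths are in m, angles in degrees, forces in N, time in s.
With the tool pointing down it reaches from about 0.375 to 0.9 m from the base axis. Payload 3.1 kg.
Tool frame: the origin (TCP) lies at the very end of the fingers, on their centre line; the grasp point (between the pads) lies 19 mm behind it (grip_point_offset is the distance from the TCP to the grasp point, in m); y points along the fingers, x is the direction in which the jaws open and shut, and the axes are right-handed (so a half turn about y gives the same grasp; the last joint's range is limited). The gripper opens to 87 mm and grips with 3 to 60 N. Pads are 19 mm wide; open, the fingers measure 117 mm over their backs; the gripper's body (75 mm by 190 mm) begins 51 mm behind the grasp point.
Start: joints at [57.897, 30.224, 82.088, -0, 67.689, -10.227], TCP at [0.233, 0.58, 0.223] pointing down, gripper open.
Joint ranges: [-176.69, 176.69], [-43.24, 126.21], [12.49, 139.97], [-82, 262], [0, 151.66], [-163.58, 163.58]. Speed limits (degrees/s): [159.86, 159.86, 180, 180, 180, 180].

### API

Orientations are given as a 3x3 rotation matrix whose columns are the frame's x, y, z axes.
In Python, from rig import * gives the robot as it stands.
- The arm moves only by the tool send_rows, never from a script. Its argument "moves" is text: rows parted by semicolons, each of 5 numbers parted by spaces: the finger opening in mm, from 0 to 87, then the shift along the tool's x, y, z in mm, then the turn about the tool's y in degrees. In form: fingers dx dy dz yaw; .... A call has 1 to 20 rows; each row shifts and turns the commanded pose from where the row before left it, along the tool's axes as they then stand; what a row does not reach is not made up. A row lasts 1/12 s, in which the tool goes at most 41.7 mm and 7.16 degrees, less where a joint would pass 70% of its speed; a pose out of reach is approached as far as the arm can. A call is refused whole if a number of a shift passes 41.7 or a number of a turn 7.16, either way. A call with a gripper value outside its range is refused whole. The fingers move at their own pace and stop on an object; the grip force is fixed at half the most. Time passes only in rows, so rows that do not move let the fingers close. It gives the time, the measured TCP pose, the force and the opening at its end, in the units of the state.
- read_state(): the state, without advancing time (a new reading comes with each control period).
- capture(name): name is "scene" or "top"; returns a dict with "image" (400x640x3 uint8, blue, green, red), "z_map" (400x640 float32, m along the optical axis (not along the pixel's ray), 0 where there is no reading), "mtx" (3x3 intrinsics, pixels), "origin" and "rotation" of the camera in the world. Camera axes: x right, y up, looking along -z (the intrinsics and any distortion apply to the point x, -y, -z); pixel columns grow to the right and rows downward; lengths in m; the calibration is good to about 2 mm. A picture is of the moment at which its call begins.
- hand_in(): hands the job in, once; it reports no verdict.
Trained networks look in a picture, given as the dict that the camera call returned (one of the last four; its "shot" number tells which), for a name from the list of things; names that differ only in an ending like _2 or _b are one class to them, and where a whole thing is asked for, a point or a joint stands for the part that bears it (a point fixed in the world has none). Each returns a list of dicts, best first, with "p" (0 to 1); they miss things now and then, are a little off and sometimes report something else, mostly with a low value. They report only what shows in the picture. A call takes as long as a camera call.
- search_frame(picture, name): "bbox" ([left, top, right, bottom] in pixels, round what is visible of it).
- masks_of(picture, name): "region" (400x640 bool, what is visible of it) and "bbox" ([left, top, right, bottom] in pixels, round what is visible of it).
- mark_of(picture, name): "pixel" ([row, column] in pixels: a listed point, or the origin of a listed thing).
The state is a dict: "time_s": time; "joint_positions": joint angles; "qvel": joint speeds; "tau": joint torques, N m; "position": TCP position; "tcp_rot": TCP orientation; "force": force on the tool from outside, world axes, zero at the start; "moment": the same for the moment, N m; "opening": opening from 0.0 (shut) to 1.0 (fully open).
Only numpy, scipy, OpenCV 4.12 (cv2) and the standard library are available. Lean on these libraries where they do the work, as an engineer would, in place of code of your own. Each camera call takes 0.05 s, during which the arm holds its last target. There are 200 camera calls.

### The job

Take the red-handled candle gauge from its wooden stand and, working along the board from the robot's left to its right, try its steel pin upright and gently in the hole of each candle holder where it stands: it either drops well in or stops at the mouth. Put any holder that does not take the gauge upright in the blue seconds tray, leave those that do upright on the board, and finish with the gauge back home in its stand. Do not force the gauge, and do not disturb the glaze jar, mug or brush.

Things in the scene. Friction and masses are not known exactly. Their poses are not given: they have to be found in the camera images.
- gauge: Loose gauge, 121 mm long, 0.18 kg, upright in the stand. From its lower end up: steel pin 22 mm in diameter, 45 mm long (the last 3 mm taper to a flat 16 mm end); collar 36 mm in diameter (45 to 51 mm up); red square handle 28x28 mm (51 to 121 mm up). Origin: centre of the pin's lower end; z towards the handle, x and y square to the handle's faces.
- stand: Fixed dark wooden gauge stand, 75 x 75 mm, 50 mm high, with a round hole of 28 mm diameter, 47 mm deep, in the middle of its top. The gauge's pin hangs in it and its collar rests on the top (gauge origin then 5 mm above the stand's origin). Origin: centre of the underside, z up.
- board: Fixed wooden ware board, 130 mm (its x) by 360 mm (its y), 18 mm thick, lying on the table. Origin: centre of the underside; z up; its y points towards the robot's left.
- spot_left (a point): Spot on the board's upper face for the leftmost holder (largest y), 120 mm from the board's centre. A holder stands within 15 mm of it at the start.
- spot_middle (a point): Spot at the centre of the board's upper face for the middle holder; a holder stands within 15 mm of it at the start.
- spot_right (a point): Spot on the board's upper face for the rightmost holder (smallest y), 120 mm from the board's centre; a holder stands within 15 mm of it at the start.
- holder_a: Loose stoneware candle holder, 0.35 kg: square foot 80x80x10 mm, square block 52x52 mm on it, 66 mm high in all; round hole 50 mm deep in the middle of its top. All three look alike; after firing a hole is either 24 mm wide (takes the gauge) or 20 mm (tight, stops it at the mouth): find out with the gauge. Origin: centre of underside; z up, x, y along the sides. Stands on one of the board's spots.
- holder_b: Loose stoneware candle holder, 0.35 kg: square foot 80x80x10 mm, square block 52x52 mm on it, 66 mm high in all; round hole 50 mm deep in the middle of its top. All three look alike; after firing a hole is either 24 mm wide (takes the gauge) or 20 mm (tight, stops it at the mouth): find out with the gauge. Origin: centre of underside; z up, x, y along the sides. Stands on one of the board's spots.
- holder_c: Loose stoneware candle holder, 0.35 kg: square foot 80x80x10 mm, square block 52x52 mm on it, 66 mm high in all; round hole 50 mm deep in the middle of its top. All three look alike; after firing a hole is either 24 mm wide (takes the gauge) or 20 mm (tight, stops it at the mouth): find out with the gauge. Origin: centre of underside; z up, x, y along the sides. Stands on one of the board's spots.
- holder_a_mouth (a point): Centre of the mouth of the hole of holder_a, level with its top face, 66 mm above the holder's origin; z up out of the hole.
- holder_b_mouth (a point): Centre of the mouth of the hole of holder_b, level with its top face, 66 mm above the holder's origin; z up out of the hole.
- holder_c_mouth (a point): Centre of the mouth of the hole of holder_c, level with its top face, 66 mm above the holder's origin; z up out of the hole.
- seconds: Fixed open blue tray for seconds, 180 x 180 mm outside, 30 mm high, walls 6 mm, floor about 6 mm thick. Empty at the start. Origin: centre of the underside; z up.
- glaze_jar: Loose bystander: closed glaze jar, 70 mm diameter, 90 mm high, beyond the board. Origin: centre of the underside, z up.
- mug: Loose bystander: white mug, 80 mm diameter, 85 mm high, beyond the board. Origin: centre of the underside, z up.
- brush: Loose bystander: brush lying flat on the table left of the board. Origin on its underside, x along its length.

How it is judged:
By the outcome, as a careful person would: the job done as asked, in the order asked, and still so for the second after the job is handed in, with the robot touching nothing.
It also fails if it takes over 72 s, if anything falls off the work surface, if the arm or the gripper's body presses on something with over 40 N, if the wrist force passes 120 N, or if a joint passes its speed limit or range.

## Working session

There is one attempt and no reset: what is moved stays moved. The work goes in short steps, Python scripts to look and compute and a tool call to move; the robot and the scene stay as the last step left them, time stands still between calls to the robot, and variables do not carry over. Pictures are saved under pics/ and viewed, about 8 in all and at most 12, crops included, and the job is handed in when it is done.

Besides the shell and the picture viewer there is one more tool, called after "Emit:" in YAML: its name, and indented under it one key for each argument. send_rows: Moves the arm, as the interface text tells. Its arguments: {"type":"object","properties":{"moves":{"type":"string"}},"required":["moves"]}

```bash
ls; mkdir -p pics
python3 - <<'E'
from rig import *
import cv2,numpy as np
s=read_state(); print({k:np.round(v,3).tolist() for k,v in s.items()})
for n in("scene","top"):
    c=capture(n); cv2.imwrite(f"pics/{n}0.png",c["image"]); print(n,c["origin"],np.round(c["rotation"],3).tolist(),c["mtx"].tolist() if hasattr(c["mtx"],'tolist') else c["mtx"], c.keys())
E
```

```text
pics
{'time_s': 0.0, 'joint_positions': [57.898, 30.278, 82.156, 0.001, 67.689, -10.226], 'qvel': [-0.008, -0.032, 0.02, 0.018, -0.003, -0.044], 'tau': [0.0, -44.004, -17.659, 0.063, 0.058, -0.0], 'position': [0.232, 0.579, 0.222], 'tcp_rot': [[0.373, -0.001, -0.928], [0.928, -0.002, 0.373], [-0.002, -1.0, 0.0]], 'force': [-0.799, 0.272, 0.084], 'moment': [-0.043, -0.029, -0.001], 'opening': 1.0}
scene [ 1.39698295 -0.29435274  0.84332603] [[0.431, -0.59, 0.683], [0.902, 0.29, -0.319], [-0.01, 0.754, 0.657]] [[440.1067721617322, 0.0, 318.05686141920177], [0.0, 440.1067721617322, 195.4918019428988], [0.0, 0.0, 1.0]] dict_keys(['image', 'z_map', 'mtx', 'origin', 'rotation', 'shot'])
top [0.33895547 0.07420791 1.28413227] [[0.13, 0.97, -0.206], [-0.991, 0.129, -0.021], [0.006, 0.207, 0.978]] [[500.52091270336336, 0.0, 309.5661431612532], [0.0, 500.52091270336336, 193.83473173897696], [0.0, 0.0, 1.0]] dict_keys(['image', 'z_map', 'mtx', 'origin', 'rotation', 'shot'])
```

View pics/scene0.png

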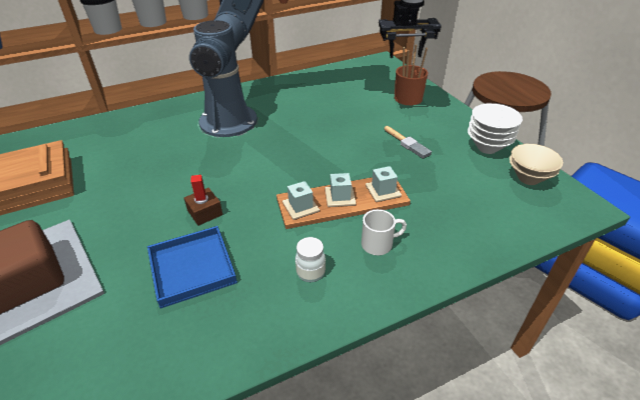

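View pics/top0.png

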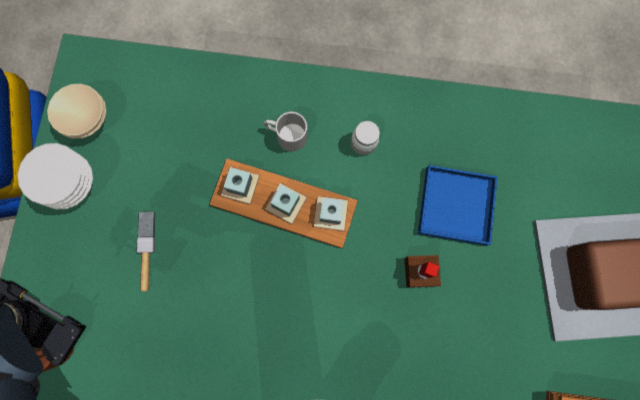

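The scene view shows the gauge in its stand at about (198,190), three holders on the board around (300–385,190) and the tray at (192,265). The top view has the holders at (238,182), (285,202) and (331,212), the gauge at (430,270) and the tray at (458,205).

```bash
cat > h.py <<'E'
from rig import *
import cv2,numpy as np
np.set_printoptions(precision=4,suppress=True)
def cloud(c):
    K=c["mtx"];z=c["z_map"];v,u=np.mgrid[:400,:640]
    p=np.stack([(u-K[0,2])/K[0,0]*z,-(v-K[1,2])/K[1,1]*z,-z],-1)
    w=p@np.array(c["rotation"]).T+np.array(c["origin"]); w[z==0]=np.nan
    return w
def ray(c,row,col,h):
    "point at height h on the ray through a pixel"
    K=c["mtx"];d=np.array(c["rotation"])@[(col-K[0,2])/K[0,0],-(row-K[1,2])/K[1,1],-1]
    o=np.array(c["origin"]);return o+d*(h-o[2])/d[2]
def face(w,m,h,tol=.006):
    "min-area rectangle of the points of mask m near height h"
    q=w[m&(abs(w[...,2]-h)<tol)]
    r=cv2.minAreaRect((q[:,:2]*1000).astype(np.float32))
    return np.round(r[0],1),np.round(r[1],1),round(r[2],1),len(q),np.median(q[:,2])
E
python3 - <<'E'
from h import *
for n in("top","scene"):
    c=capture(n);w=cloud(c);print("==",n)
    for name,h in(("holder_a",.084),("gauge",.126),("stand",.05),("board",.018),("seconds",.03),("glaze_jar",.09),("mug",.085)):
        for r in masks_of(c,name)[:3]:
            if r["p"]<.3: continue
            try: print(name,round(r["p"],2),r["bbox"],face(w,r["region"],h))
            except Exception as e: print(name,r["bbox"],"none",np.nanmax(w[r["region"]][:,2]))
    for name,h in(("holder_a_mouth",.084),("gauge",.005),("stand",0),("seconds",0),("board",0)):
        for r in mark_of(c,name)[:3]: print(name,round(r["p"],2),np.round(r["pixel"],1),ray(c,*r["pixel"],h)*1000)
E
```

```text
== top
holder_a 0.93 [267.2, 180.9, 307.9, 223.4] (array([572.9, 159.4]), array([52.7, 52.7]), 69.1, 385, np.float64(0.08468235944839253))
holder_a 0.84 [221.6, 170.8, 259.5, 206.5] (array([603.3, 282.6]), array([53. , 52.1]), 79.3, 370, np.float64(0.08495252480189863))
holder_a 0.56 [310.9, 195.1, 348.1, 232.7] (array([562.3,  42.1]), array([51.7, 53.6]), 89.8, 404, np.float64(0.0848419413736804))
gauge 0.79 [420.0, 262.1, 438.7, 274.0] (array([ 446.2, -201.8]), array([27.5, 28.4]), 73.4, 146, np.float64(0.1264447638924584))
stand 0.91 [405.1, 255.3, 441.2, 286.7] (array([ 446.9, -201.4]), array([75.4, 76.2]), 9.2, 671, np.float64(0.05078363842719691))
board 0.6 [210.3, 160.0, 355.2, 247.6] (array([576.4, 166.3]), array([360.4, 130.5]), 79.4, 3762, np.float64(0.018846048951730476))
seconds 0.67 [309.6, 195.7, 347.3, 231.7] (array([562.5,  42.4]), array([79.1, 80. ]), 89.6, 433, np.float64(0.028997425255994802))
seconds 0.63 [417.8, 163.5, 499.0, 244.6] (array([ 628.8, -280.6]), array([182. , 181.5]), 87.6, 731, np.float64(0.03006800862283532))
glaze_jar 0.93 [350.1, 123.1, 380.0, 15
[... 1844 characters left out ...]
00822))
glaze_jar 0.95 [296.7, 238.3, 325.8, 285.7] (array([766. , -22.1]), array([60.4, 59.1]), 13.3, 442, np.float64(0.08896851866954508))
mug 0.55 [360.4, 208.7, 404.3, 253.4] (array([759. , 169.5]), array([77.5, 79. ]), 25.3, 177, np.float64(0.08326671398466956))
holder_a_mouth 0.7 [182.5 340.6] [586.2372 152.8489  84.    ]
gauge 0.66 [210.  203.3] [ 439.3233 -202.3512    5.    ]
stand 0.59 [212.1 208. ] [ 447.9944 -192.1168    0.    ]
seconds 0.96 [268.4 189.3] [ 626.7736 -286.3876    0.    ]
board 0.7 [207.3 301.4] [545.4255  51.3041   0.    ]
board 0.69 [211.9 203.9] [ 442.0953 -202.2732    0.    ]
board 0.62 [201.5 345.6] [578.9003 175.1651  -0.    ]
  return _methods._mean(a, axis=axis, dtype=dtype,
  ret = ret.dtype.type(ret / rcount)
```

Emit:
send_rows:
  moves: "87 -10 0 -15 0;87 -19.4 0 -30 0;87 -19.4 0 -30 0;87 -19.4 0 -30 0;87 -19.4 0 -30 0;87 -19.4 0 -30 0;87 -19.4 0 -30 0;87 -19.4 0 -30 0;87 -19.4 0 -30 0;87 -19.4 0 -30 0;87 -19.4 0 -30 0;87 -19.4 0 -30 0;87 -19.4 0 -30 0;87 -28.3 0 -22 0;87 -35.7 0 -9.1 0;87 -35.7 0 -9.1 0;87 -35.7 0 -9.1 0;87 -35.7 0 -9.1 0;87 -35.7 0 -9.1 0"

```text
time_s: 2.98
position: [0.4756, -0.0038, 0.2228]
tcp_rot: [[0.372, 0.001, -0.928], [0.928, -0.0, 0.372], [0.0, -1.0, -0.001]]
force: [0.9, -0.2, 0.5]
opening: 0.998
```

Emit:
send_rows:
  moves: "87 -35.7 0 -9.1 0;87 -35.7 0 -9.1 0;87 -35.7 0 -9.1 0;87 -35.7 0 -9.1 0;87 -35.7 0 -9.1 0;87 -10 0 -3 -2.6;87 0 0 0 -2.7;87 0 0 0 0;87 0 0 0 0"

```text
time_s: 3.73
position: [0.4506, -0.1952, 0.2225]
tcp_rot: [[0.287, -0.0, -0.958], [0.958, 0.0, 0.287], [0.0, -1.0, 0.0]]
force: [-0.7, 1.1, -0.8]
opening: 1.003
```

```bash
cat >> h.py <<'E'
def go(x,y,z,jaw=None,s=None):
    "total tool-frame shift (mm) from the measured pose to a target (mm), and yaw to apply after"
    s=s or read_state();R=np.array(s["tcp_rot"]);d=np.array([x,y,z])-np.array(s["position"])*1000
    a=np.degrees(np.arctan2(R[1,0],R[0,0]))
    t=np.round(R.T@d,1)
    print("pos",np.round(np.array(s["position"])*1000,1),"jaw",round(a,1),"y-axis",R[:,1],"F",np.round(s["force"],1),"open",round(s["opening"]*87,1),"t",s["time_s"])
    print("  -> dx dy dz",t,"| yaw",None if jaw is None else round(a-jaw,1))
E
python3 -c "
from h import *
go(447,-201.5,65,73.4)"
```

```text
pos [ 450.6 -195.2  222.5] jaw 73.3 y-axis [-0.0001  0.0003 -1.    ] F [-0.7  1.1 -0.8] open 87.2 t 3.7333
  -> dx dy dz [ -7.1 157.5   1.6] | yaw -0.1
```

Emit:
send_rows:
  moves: "87 -7.1 10 1.6 0;87 0 30 0 0;87 0 30 0 0;87 0 30 0 0;87 0 30 0 0;87 0 20 0 0;87 0 7.5 0 0;28 0 0 0 0;20 0 0 0 0;20 0 0 0 0;20 0 0 0 0;20 0 0 0 0;20 0 0 0 0;20 0 0 0 0"

```text
time_s: 4.9
position: [0.4475, -0.2017, 0.0657]
tcp_rot: [[0.285, 0.001, -0.958], [0.958, -0.001, 0.285], [-0.0, -1.0, -0.001]]
force: [-0.0, -0.2, 0.0]
opening: 0.552
```

```bash
python3 -c "
from h import *
go(447,-201.5,65,73.4)"
```

```text
pos [ 447.5 -201.7   65.7] jaw 73.4 y-axis [ 0.0011 -0.0008 -1.    ] F [-0.  -0.2  0. ] open 48.0 t 4.9
  -> dx dy dz [0.1 0.7 0.5] | yaw 0.0
```

Fingers are still closing; wait, then lift.

Emit:
send_rows:
  moves: "10 0 0 0 0;10 0 0 0 0;10 0 0 0 0;10 0 0 0 0;10 0 0 0 0;10 0 0 0 0;10 0 0 0 0;10 0 0 0 0;10 0 0 0 0"

```text
time_s: 5.65
position: [0.4472, -0.2016, 0.0651]
tcp_rot: [[0.285, 0.0, -0.958], [0.958, -0.0, 0.285], [-0.0, -1.0, -0.0]]
force: [-0.3, -1.2, 2.5]
opening: 0.322
```

```bash
python3 -c "
from h import *
go(447,-201.5,205,73.4)"
```

```text
pos [ 447.2 -201.6   65.1] jaw 73.4 y-axis [ 0.     -0.0002 -1.    ] F [-0.3 -1.2  2.5] open 28.0 t 5.65
  -> dx dy dz [  -0.  -139.9    0.2] | yaw 0.0
```

Emit:
send_rows:
  moves: "10 0 -5 0 0;10 0 -15 0 0;10 0 -25 0 0;10 0 -30 0 0;10 0 -30 0 0;10 0 -25 0 0;10 10 -10 0 0;10 25 0 -0.8 0;10 36.3 0 -0.9 0;10 36.3 0 -0.9 0;10 36.3 0 -0.9 0;10 36.3 0 -0.9 0;10 36.3 0 -0.9 0;10 36.3 0 -0.9 0;10 36.3 0 -0.9 0;10 36.3 0 -0.9 0;10 36.3 0 -0.9 0;10 36.3 0 -0.9 0;10 36.3 0 -0.9 0;10 36.3 0 -0.9 0"

```text
time_s: 7.32
position: [0.5911, 0.2489, 0.2034]
tcp_rot: [[0.285, -0.004, -0.959], [0.959, -0.0, 0.285], [-0.001, -1.0, 0.003]]
force: [0.1, -0.7, -1.3]
opening: 0.322
```

Emit:
send_rows:
  moves: "10 36.3 0 -0.9 0;10 25 0 0 0;10 10 0 0 0;10 0 0 0 0;10 0 0 0 0;10 0 0 0 0"

```text
time_s: 7.82
position: [0.6126, 0.313, 0.2041]
tcp_rot: [[0.286, -0.003, -0.958], [0.958, -0.002, 0.286], [-0.002, -1.0, 0.002]]
force: [0.4, 0.3, -1.2]
opening: 0.321
```

Run:
```python
from h import *
go(603.5,282.7,160,73.4)
c=capture("scene");w=cloud(c);s=read_state();p=np.array(s["position"])
cv2.imwrite("pics/s1.png",cv2.resize(c["image"][60:220,300:460],None,fx=4,fy=4,interpolation=cv2.INTER_CUBIC))
b=c["image"].astype(int);red=(b[...,2]>120)&(b[...,1]<60)&(b[...,0]<60)
near=np.linalg.norm(w[...,:2]-p[:2],axis=-1)<.05
for lo,hi in((.10,.14),(.145,.18),(.18,.19),(.2,.27)):
    q=w[near&(w[...,2]>lo)&(w[...,2]<hi)];print(lo,hi,len(q),(q.mean(0)-p)*1000 if len(q) else 0,(q.min(0)-p)*1000 if len(q) else 0,(q.max(0)-p)*1000 if len(q) else 0)
# silhouette midline of pin rows
g=near&(w[...,2]>.1)&(w[...,2]<.19)
for r in np.where(g.any(1))[0]:
    k=np.where(g[r])[0];print(r,k.min(),k.max(),np.round(w[r,k].mean(0)*1000),end=' ; ')
print()
# expected column of the TCP axis at heights
K=c["mtx"];R=np.array(c["rotation"])
for h in(.15,.165,.185,.2):
    q=R.T@(np.array([p[0],p[1],h])-c["origin"]);print(h,K[0,0]*q[0]/-q[2]+K[0,2],-K[1,1]*q[1]/-q[2]+K[1,2])
```

```text
pos [612.6 313.  204.1] jaw 73.4 y-axis [-0.0027 -0.0015 -1.    ] F [ 0.4  0.3 -1.2] open 27.9 t 7.8167
  -> dx dy dz [-31.5  44.2  -0. ] | yaw -0.0
0.1 0.14 0 0 0 0
0.145 0.18 88 [  3.9576  -3.03   -41.4278] [ -8.9834 -10.345  -58.8763] [ 10.3375   9.947  -25.0244]
0.18 0.19 15 [  6.9592  -6.1183 -17.5829] [ -4.4316 -16.3555 -22.0429] [ 15.218   10.3237 -14.5729]
0.2 0.27 452 [ 9.0601 -2.3679 30.8294] [-15.9941 -30.8659  -4.2157] [20.9675 26.4161 63.0334]
141 394 394 [608. 297. 189.] ; 142 395 406 [618. 306. 189.] ; 143 396 405 [622. 307. 188.] ; 144 396 403 [617. 309. 181.] ; 145 397 403 [618. 311. 178.] ; 146 396 403 [617. 310. 174.] ; 147 395 403 [616. 310. 171.] ; 148 395 403 [617. 310. 168.] ; 149 395 402 [616. 309. 165.] ; 150 395 402 [617. 309. 162.] ; 151 395 402 [617. 309. 159.] ; 152 395 402 [617. 310. 155.] ; 153 395 402 [618. 310. 152.] ; 154 395 402 [617. 310. 149.] ; 155 397 400 [620. 309. 147.] ; 
0.15 398.40669420979515 152.5236343613842
0.165 399.0254043149497 147.92773734801483
0.185 399.86667805132225 141.67859510804033
0.2 400.5102277278152 136.89818500723894
```

Emit:
send_rows:
  moves: "10 -12 5 0 0;10 -13 12 0 0;10 -6.5 14 0 0;10 0 13 0 0;10 0 8 0 0;10 0 5 0 0;10 0 0 0 0;10 0 0 0 0;10 0 0 0 0"

```text
time_s: 8.62
position: [0.6054, 0.2843, 0.1489]
tcp_rot: [[0.285, 0.002, -0.958], [0.958, 0.0, 0.285], [0.001, -1.0, -0.001]]
force: [0.3, 0.2, -2.4]
opening: 0.317
```

```bash
python3 -c "
from h import *
go(603.5,282.7,142,73.4)"
```

```text
pos [605.4 284.3 148.9] jaw 73.4 y-axis [ 0.0017  0.0004 -1.    ] F [ 0.3  0.2 -2.4] open 27.6 t 8.6167
  -> dx dy dz [-2.1  6.9  1.4] | yaw 0.0
```

Emit:
send_rows:
  moves: "10 -1.8 2 1.2 0;10 0 0 0 0;10 0 0 0 0"

```text
time_s: 8.87
position: [0.603, 0.2829, 0.1463]
tcp_rot: [[0.285, 0.0, -0.959], [0.959, 0.0, 0.285], [0.0, -1.0, -0.0]]
force: [0.1, 0.5, -2.3]
opening: 0.317
```

Emit:
send_rows:
  moves: "10 0 0 0 0"

```text
time_s: 8.95
position: [0.6031, 0.2829, 0.1463]
tcp_rot: [[0.285, 0.0, -0.958], [0.958, 0.0, 0.285], [0.0, -1.0, -0.0]]
force: [0.0, -0.1, -2.4]
opening: 0.319
```

```bash
python3 -c "
from h import *
go(603.5,282.7,142,73.4)
import time
c=capture('scene');go(603.5,282.7,142,73.4)
cv2.imwrite('pics/s2.png',cv2.resize(c['image'][90:220,310:440],None,fx=4.6,fy=4.6,interpolation=cv2.INTER_CUBIC))"
```

```text
pos [603.1 282.9 146.3] jaw 73.4 y-axis [ 0.0004  0.0001 -1.    ] F [ 0.  -0.1 -2.4] open 27.8 t 8.95
  -> dx dy dz [-0.1  4.3 -0.4] | yaw 0.0
pos [603.2 282.9 146.3] jaw 73.4 y-axis [ 0.0005  0.0001 -1.    ] F [ 0.3 -0.1 -1.5] open 27.8 t 9.0
  -> dx dy dz [-0.1  4.3 -0.4] | yaw 0.0
```

View pics/s2.png

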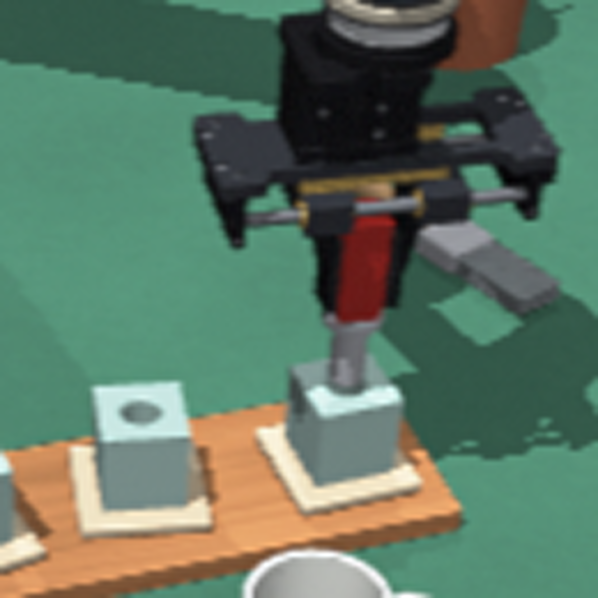

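The crop shows the pin right over the left holder's mouth, at crop (348,385). I'll lower it gently and watch the force.

Emit:
send_rows:
  moves: "10 0 1 0 0;10 0 1 0 0;10 0 1 0 0;10 0 1 0 0;10 0 0.5 0 0;10 0 0 0 0;10 0 0 0 0"

```text
time_s: 9.58
position: [0.6032, 0.2827, 0.1415]
tcp_rot: [[0.285, 0.0, -0.958], [0.958, -0.0, 0.285], [-0.0, -1.0, -0.0]]
force: [-0.0, -0.3, -1.9]
opening: 0.323
```

Emit:
send_rows:
  moves: "10 0 1 0 0;10 0 1 0 0;10 0 0 0 0;10 0 0 0 0"

```text
time_s: 9.92
position: [0.6035, 0.2828, 0.1396]
tcp_rot: [[0.285, 0.001, -0.958], [0.958, 0.0, 0.285], [0.0, -1.0, -0.001]]
force: [0.8, -0.3, -2.7]
opening: 0.319
```

Emit:
send_rows:
  moves: "10 0 1.5 0 0;10 0 1.5 0 0;10 0 1.5 0 0;10 0 1.5 0 0;10 0 0 0 0;10 0 0 0 0"

```text
time_s: 10.42
position: [0.6033, 0.2828, 0.1334]
tcp_rot: [[0.285, 0.0, -0.958], [0.958, 0.0, 0.285], [0.0, -1.0, -0.0]]
force: [2.3, 0.3, -3.0]
opening: 0.319
```

Emit:
send_rows:
  moves: "10 0.1 2 -0.5 0;10 0 2.5 0 0;10 0 2.5 0 0;10 0 2.5 0 0;10 0 2.5 0 0;10 0 2.5 0 0;10 0 2.5 0 0;10 0 0 0 0;10 0 0 0 0"

```text
time_s: 11.17
position: [0.6034, 0.2826, 0.1161]
tcp_rot: [[0.285, -0.001, -0.958], [0.958, -0.0, 0.285], [-0.0, -1.0, 0.001]]
force: [1.6, 0.5, -2.3]
opening: 0.32
```

Emit:
send_rows:
  moves: "10 0 2.5 0 0;10 0 2.5 0 0;10 0 2.5 0 0;10 0 2.5 0 0;10 0 0 0 0;10 0 0 0 0"

```text
time_s: 11.67
position: [0.6034, 0.2827, 0.1062]
tcp_rot: [[0.285, -0.001, -0.958], [0.958, -0.0, 0.285], [-0.0, -1.0, 0.0]]
force: [0.8, -0.2, -1.6]
opening: 0.321
```

Emit:
send_rows:
  moves: "10 0 -5 0 0;10 0 -10 0 0;10 0 -12 0 0;10 0 -12 0 0;10 0 -10 0 0;10 0 -5 0 0;10 -12 0 -0.6 0;10 -25 0 -1.2 0;10 -32 0 -1.4 0;10 -30 0 -1.4 0;10 -18 0 -0.8 0;10 -9.6 0 -0.6 0;10 0 0 0 0;10 0 4 0 0;10 0 4 0 0;10 0 4 0 0;10 0 0 0 0;10 0 0 0 0;10 0 0 0 0"

```text
time_s: 13.25
position: [0.5732, 0.1603, 0.1483]
tcp_rot: [[0.284, -0.0, -0.959], [0.959, 0.0, 0.284], [-0.0, -1.0, 0.0]]
force: [0.4, 0.7, -2.0]
opening: 0.32
```

```bash
python3 -c "
from h import *
go(573.1,159.7,142,73.4)"
```

```text
pos [573.2 160.3 148.3] jaw 73.5 y-axis [-0.0003  0.     -1.    ] F [ 0.4  0.7 -2. ] open 27.9 t 13.25
  -> dx dy dz [-0.7  6.3 -0.1] | yaw 0.1
```

Left takes the gauge (38 mm in, no resistance). Now the middle one.

Emit:
send_rows:
  moves: "10 -0.7 1.5 0 0;10 0 1.5 0 0;10 0 1 0 0;10 0 1 0 0;10 0 1 0 0;10 0 0.5 0 0;10 0 0 0 0;10 0 0 0 0"

```text
time_s: 13.92
position: [0.573, 0.159, 0.142]
tcp_rot: [[0.285, -0.0, -0.958], [0.958, 0.0, 0.285], [-0.0, -1.0, 0.0]]
force: [0.2, -0.8, -2.0]
opening: 0.323
```

Emit:
send_rows:
  moves: "10 0 0.5 0 0;10 0 0.5 0 0;10 0 0 0 0;10 0 0 0 0"

```text
time_s: 14.25
position: [0.573, 0.159, 0.141]
tcp_rot: [[0.285, -0.0, -0.958], [0.958, 0.0, 0.285], [-0.0, -1.0, 0.0]]
force: [-0.2, 0.5, -0.6]
opening: 0.324
```

Emit:
send_rows:
  moves: "10 0.5 0 0 0;10 0 0.5 0 0;10 0 0.5 0 0;10 0 0 0 0;10 0 0 0 0"

```text
time_s: 14.67
position: [0.5731, 0.1595, 0.14]
tcp_rot: [[0.285, -0.0, -0.958], [0.958, -0.0, 0.285], [-0.0, -1.0, 0.0]]
force: [-0.5, -0.1, -1.9]
opening: 0.327
```

Emit:
send_rows:
  moves: "10 0 0.5 0 0;10 0 0.5 0 0;10 0 0 0 0;10 0 0 0 0"

```text
time_s: 15.0
position: [0.5731, 0.1595, 0.139]
tcp_rot: [[0.285, -0.0, -0.958], [0.958, -0.0, 0.285], [-0.0, -1.0, 0.0]]
force: [-0.4, -1.0, -2.2]
opening: 0.318
```

Emit:
send_rows:
  moves: "10 0 1 0 0;10 0 1 0 0;10 0 1 0 0;10 0 0 0 0;10 0 0 0 0"

```text
time_s: 15.42
position: [0.5731, 0.1595, 0.1359]
tcp_rot: [[0.285, -0.0, -0.958], [0.958, -0.0, 0.285], [-0.0, -1.0, 0.0]]
force: [-0.6, -0.5, -2.3]
opening: 0.321
```

Emit:
send_rows:
  moves: "10 0 1.5 0 0;10 0 1.5 0 0;10 0 1.5 0 0;10 0 1.5 0 0;10 0 0 0 0;10 0 0 0 0"

```text
time_s: 15.92
position: [0.5731, 0.1595, 0.1299]
tcp_rot: [[0.285, -0.0, -0.958], [0.958, -0.0, 0.285], [-0.0, -1.0, 0.0]]
force: [-0.1, -0.1, -1.6]
opening: 0.319
```

Emit:
send_rows:
  moves: "10 0 2.5 0 0;10 0 2.5 0 0;10 0 2.5 0 0;10 0 2.5 0 0;10 0 2.5 0 0;10 0 2.5 0 0;10 0 2.5 0 0;10 0 2.5 0 0;10 0 2.5 0 0;10 0 0 0 0;10 0 0 0 0"

```text
time_s: 16.83
position: [0.5731, 0.1595, 0.1074]
tcp_rot: [[0.285, -0.0, -0.958], [0.958, -0.0, 0.285], [-0.0, -1.0, 0.0]]
force: [-0.1, -0.2, -2.0]
opening: 0.321
```

Emit:
send_rows:
  moves: "10 0 -5 0 0;10 0 -10 0 0;10 0 -12 0 0;10 0 -12 0 0;10 0 -10 0 0;10 0 -5 0 0;10 -10 0 -2 0;10 -25 0 -5 0;10 -30 0 -6 0;10 -27 0 -5.4 0;10 -15 0 -3 0;10 -8.3 0 -2 0;10 0 0 0 0;10 0 4 0 0;10 0 4 0 0;10 0 4 0 0;10 0 0 0 0;10 0 0 0 0;10 0 0 0 0"

```text
time_s: 18.42
position: [0.5627, 0.043, 0.1494]
tcp_rot: [[0.284, -0.0, -0.959], [0.959, 0.0, 0.284], [0.0, -1.0, 0.0]]
force: [-0.5, -0.3, -2.7]
opening: 0.324
```

```bash
python3 -c "
from h import *
go(562.7,42.3,142,73.4)"
```

```text
pos [562.7  43.  149.4] jaw 73.5 y-axis [-0.0002  0.0001 -1.    ] F [-0.5 -0.3 -2.7] open 28.2 t 18.4167
  -> dx dy dz [-0.6  7.4 -0.2] | yaw 0.1
```

Middle takes it too. Now the right one.

Emit:
send_rows:
  moves: "10 0 1.5 0 0;10 0 1.5 0 0;10 0 1.5 0 0;10 0 1 0 0;10 0 1 0 0;10 0 0.7 0 0;10 0 0 0 0;10 0 0 0 0"

```text
time_s: 19.08
position: [0.5628, 0.0422, 0.1424]
tcp_rot: [[0.285, 0.0, -0.958], [0.958, -0.0, 0.285], [-0.0, -1.0, -0.0]]
force: [0.1, -0.4, -1.9]
opening: 0.321
```

Emit:
send_rows:
  moves: "10 0 0.5 0 0;10 0 0.5 0 0;10 0 0 0 0;10 0 0 0 0"

```text
time_s: 19.42
position: [0.5629, 0.0421, 0.1418]
tcp_rot: [[0.285, 0.001, -0.958], [0.958, -0.0, 0.285], [-0.0, -1.0, -0.001]]
force: [-0.4, -0.4, 1.9]
opening: 0.321
```

Emit:
send_rows:
  moves: "10 0 0.5 0 0;10 0 0 0 0;10 0 0 0 0"

```text
time_s: 19.67
position: [0.563, 0.042, 0.1416]
tcp_rot: [[0.285, 0.001, -0.959], [0.959, -0.001, 0.285], [-0.0, -1.0, -0.001]]
force: [-1.0, -1.3, 6.2]
opening: 0.321
```

Emit:
send_rows:
  moves: "10 0 -1.5 0 0;10 -1 0 0.4 0;10 0 0.5 0 0;10 0 0.5 0 0;10 0 0 0 0;10 0 0 0 0"

```text
time_s: 20.17
position: [0.5626, 0.0416, 0.1417]
tcp_rot: [[0.285, 0.001, -0.958], [0.958, 0.0, 0.285], [0.001, -1.0, -0.001]]
force: [0.6, -0.3, 3.0]
opening: 0.321
```

Emit:
send_rows:
  moves: "10 0 -1.5 0 0;10 1.7 0 -0.7 0;10 0 0.8 0 0;10 0 0.7 0 0;10 0 0.5 0 0;10 0 0 0 0;10 0 0 0 0"

```text
time_s: 20.75
position: [0.563, 0.0423, 0.1417]
tcp_rot: [[0.285, -0.0, -0.959], [0.959, -0.001, 0.285], [-0.001, -1.0, -0.0]]
force: [-0.8, -1.8, 7.7]
opening: 0.322
```

Stops at the mouth at all three nearby positions, at the same depth and with little side force, so the right holder is tight. Returning the gauge.

Emit:
send_rows:
  moves: "10 0 -5 0 0;10 0 -10 0 0;10 0 -12 0 0;10 -5 -5 1 0;10 -18 0 2.6 0;10 -32 0 5 0;10 -35 0 5.4 0;10 -35 0 5.4 0;10 -35 0 5.4 0;10 -35 0 5.4 0;10 -32 0 5 0;10 -24 0 3.7 0;10 -12 0 2 0;10 -3.7 0 0.5 0;10 0 0 0 0;10 0 0 0 0;10 0 0 0 0"

```text
time_s: 22.17
position: [0.4476, -0.1999, 0.1728]
tcp_rot: [[0.284, -0.0, -0.959], [0.959, 0.001, 0.284], [0.001, -1.0, 0.0]]
force: [0.4, 0.6, -0.6]
opening: 0.321
```

```bash
python3 -c "
from h import *
go(447.2,-201.4,65.5,73.4)"
```

```text
pos [ 447.6 -199.9  172.8] jaw 73.5 y-axis [-0.0002  0.0006 -1.    ] F [ 0.4  0.6 -0.6] open 28.0 t 22.1667
  -> dx dy dz [ -1.6 107.3  -0.1] | yaw 0.1
```

Emit:
send_rows:
  moves: "10 -0.6 10 0 0;10 0 20 0 0;10 0 15 0 0;10 0 8 0 0;10 0 0 0 0;10 0 0 0 0;10 0 3 0 0;10 0 3 0 0;10 0 3 0 0;10 0 3 0 0;10 0 0 0 0"

```text
time_s: 23.08
position: [0.447, -0.2013, 0.1075]
tcp_rot: [[0.285, -0.001, -0.958], [0.958, 0.0, 0.285], [0.0, -1.0, 0.001]]
force: [0.2, 1.3, -1.9]
opening: 0.324
```

Emit:
send_rows:
  moves: "10 0 5 0 0;10 0 5 0 0;10 0 5 0 0;10 0 5 0 0;10 0 5 0 0;10 0 5 0 0;10 0 3 0 0;10 0 2 0 0;10 0 0 0 0;10 0 0 0 0"

```text
time_s: 23.92
position: [0.4473, -0.2015, 0.0728]
tcp_rot: [[0.285, -0.0, -0.958], [0.958, 0.0, 0.285], [0.0, -1.0, 0.0]]
force: [0.4, 0.4, -1.9]
opening: 0.323
```

```bash
python3 -c "
from h import *
go(447.2,-201.4,65.5,73.4)"
```

```text
pos [ 447.3 -201.5   72.8] jaw 73.4 y-axis [-0.0001  0.0001 -1.    ] F [ 0.4  0.4 -1.9] open 28.1 t 23.9167
  -> dx dy dz [0.1 7.3 0.1] | yaw 0.0
```

Emit:
send_rows:
  moves: "10 0 2.5 0 0;10 0 2.5 0 0;10 0 1.2 0 0;10 0 0.6 0 0;10 0 0.4 0 0;10 0 0 0 0;10 0 0 0 0"

```text
time_s: 24.5
position: [0.4473, -0.2015, 0.0657]
tcp_rot: [[0.285, 0.0, -0.958], [0.958, -0.0, 0.285], [-0.0, -1.0, -0.0]]
force: [0.2, -1.1, -1.1]
opening: 0.324
```

Emit:
send_rows:
  moves: "60 0 0 0 0;87 0 0 0 0;87 0 0 0 0;87 0 0 0 0;87 0 0 0 0;87 0 0 0 0;87 0 0 0 0;87 0 0 0 0"

```text
time_s: 25.17
position: [0.4473, -0.2015, 0.0657]
tcp_rot: [[0.285, -0.0, -0.958], [0.958, -0.0, 0.285], [-0.0, -1.0, -0.0]]
force: [0.2, -0.1, 0.3]
opening: 0.843
```

Emit:
send_rows:
  moves: "87 0 -8 0 0;87 0 -25 0 0;87 0 -35 0 0;87 0 -32 0 0;87 0 -12 0 0;87 15 -3 -2.3 0;87 33 0 -5 0;87 36 0 -5.5 0;87 36 0 -5.5 0;87 36 0 -5.5 0;87 36 0 -5.5 0;87 36 0 -5.5 0;87 26 0 -4 0;87 12.3 0 -1.9 0;87 0 0 0 -5.5;87 0 0 0 -5.5;87 0 0 0 -5.6;87 0 0 0 0;87 0 0 0 0;87 0 0 0 0"

```text
time_s: 26.83
position: [0.562, 0.0417, 0.1808]
tcp_rot: [[0.002, -0.0, -1.0], [1.0, -0.0, 0.002], [-0.0, -1.0, 0.0]]
force: [-0.5, 0.4, 0.3]
opening: 1.001
```

Run:
```python
from h import *
go(562.4,42.2,53,90)
for n in("scene","top"):
    c=capture(n);w=cloud(c);cv2.imwrite(f"pics/{n}3.png",c["image"])
    def box(x,y,r,h,t=.006):
        m=(abs(w[...,0]-x)<r)&(abs(w[...,1]-y)<r); 
        try: print(n,face(w,m,h,t))
        except Exception as e: print(n,"none")
    for x,y in((.6035,.2827),(.573,.1596),(.5624,.0422)): box(x,y,.038,.084)
    box(.447,-.2015,.04,.126,.008); 
c0=cv2.imread("pics/scene3.png");cv2.imwrite("pics/s3.png",cv2.resize(c0[130:290,140:430],None,fx=2.7,fy=2.7))
```

```text
pos [562.   41.7 180.8] jaw 89.9 y-axis [-0.0001 -0.0001 -1.    ] F [-0.5  0.4  0.3] open 87.1 t 26.8333
  -> dx dy dz [  0.5 127.8  -0.4] | yaw -0.1
scene (array([602.4, 284.3]), array([54. , 56.5]), 82.3, 224, np.float64(0.08241061404878347))
scene (array([572.8, 160. ]), array([52., 56.]), 69.0, 228, np.float64(0.0825866256658907))
scene (array([560.6,  43. ]), array([54. , 57.7]), 89.7, 258, np.float64(0.08244071517477042))
scene (array([ 446.8, -199.3]), array([26.1, 32.6]), 74.7, 89, np.float64(0.12411065553356992))
top (array([603.2, 282.6]), array([52.2, 54. ]), 82.2, 382, np.float64(0.08483937017923893))
top (array([572.8, 159.4]), array([51.9, 52.4]), 69.4, 293, np.float64(0.08488826542184746))
top (array([0., 0.]), array([0., 0.]), 0.0, 0, np.float64(nan))
top (array([ 446.8, -200.7]), array([28.5, 28. ]), 73.5, 157, np.float64(0.12645813142028195))
  return _methods._mean(a, axis=axis, dtype=dtype,
  ret = ret.dtype.type(ret / rcount)
```

View pics/s3.png

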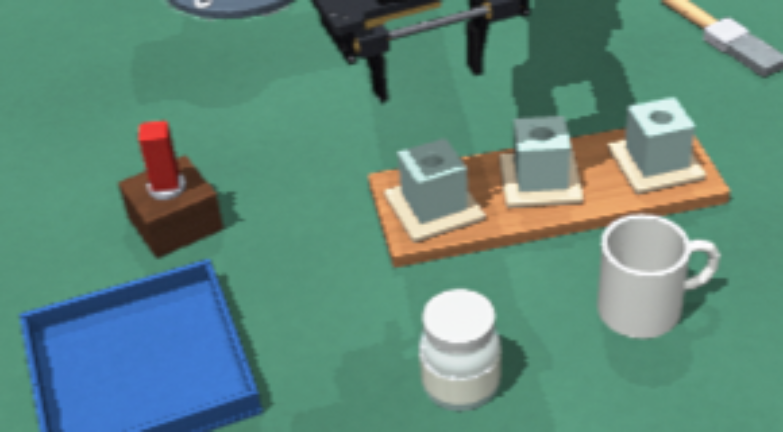

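The crop shows the gauge seated in its stand, collar at (165,185), with the three holders and the bystanders undisturbed. Now I'll grip the right holder.

Emit:
send_rows:
  moves: "87 0.5 10 -0.4 0;87 0 30 0 0;87 0 35 0 0;87 0 30 0 0;87 0 15 0 0;87 0 8 0 0;87 0 3 0 0;40 0 0 0 0;40 0 0 0 0;40 0 0 0 0;40 0 0 0 0;40 0 0 0 0;40 0 0 0 0;40 0 0 0 0;40 0 0 0 0;40 0 0 0 0;40 0 0 0 0"

```text
time_s: 28.35
position: [0.563, 0.0426, 0.0503]
tcp_rot: [[-0.0, 0.001, -1.0], [1.0, -0.0, -0.0], [-0.0, -1.0, -0.001]]
force: [0.2, 0.1, 5.5]
opening: 0.596
```

Emit:
send_rows:
  moves: "40 0 0 0 0;40 0 0 0 0"

```text
time_s: 28.52
position: [0.563, 0.0426, 0.0502]
tcp_rot: [[-0.0, 0.001, -1.0], [1.0, -0.0, -0.0], [-0.0, -1.0, -0.001]]
force: [-0.9, -0.5, 7.2]
opening: 0.599
```

Emit:
send_rows:
  moves: "40 0 -3 0 0;40 0 -10 0 0;40 0 -20 0 0;40 0 -28 0 0;40 0 -25 0 0;40 -5 -14 -1 0;40 -18 0 -3.6 0;40 -30 0 -6 0;40 -35 0 -7 0;40 -35 0 -7 0;40 -35 0 -7 0;40 -35 0 -7 0;40 -35 0 -7 0;40 -35 0 -7 0;40 -30 0 -6 0;40 -19 0 -3.8 0;40 -10 0 -2 2.4;40 0 0 0 0;40 0 0 0 0;40 0 0 0 0"

```text
time_s: 30.18
position: [0.6262, -0.2777, 0.1489]
tcp_rot: [[0.04, -0.002, -0.999], [0.999, 0.002, 0.04], [0.002, -1.0, 0.002]]
force: [0.1, 0.2, -3.7]
opening: 0.596
```

Run:
```python
from h import *
go(627.5,-280,40,87.6)
c=capture("scene");cv2.imwrite("pics/s4.png",cv2.resize(c["image"][110:330,110:350],None,fx=2.5,fy=2.5))
```

```text
pos [ 626.2 -277.7  148.9] jaw 87.7 y-axis [-0.0024  0.0023 -1.    ] F [ 0.1  0.2 -3.7] open 51.8 t 30.1833
  -> dx dy dz [ -2.5 108.9  -1.7] | yaw 0.1
```

View pics/s4.png

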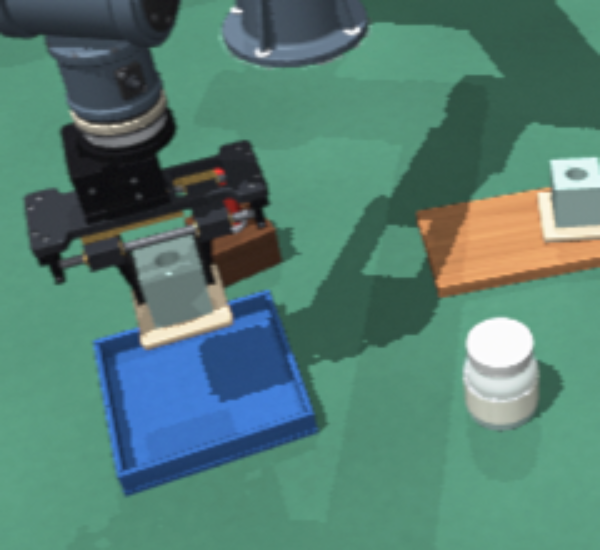

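The crop shows the holder held upright over the tray, at (185,290).

Emit:
send_rows:
  moves: "40 -1.5 10 -1 0;40 0 25 0 0;40 0 30 0 0;40 0 20 0 0;40 0 10 0 0;40 0 5 0 0;40 0 3 0 0;40 0 0 0 0;40 0 0 0 0;40 0 0 0 0"

```text
time_s: 31.07
position: [0.6292, -0.2815, 0.0483]
tcp_rot: [[0.041, 0.003, -0.999], [0.999, -0.002, 0.041], [-0.002, -1.0, -0.003]]
force: [1.2, 0.1, -4.1]
opening: 0.593
```

Emit:
send_rows:
  moves: "40 0 1.5 0 0;40 0 1.5 0 0;40 0 1.5 0 0;40 0 0 0 0;40 0 0 0 0"

```text
time_s: 31.48
position: [0.628, -0.2808, 0.042]
tcp_rot: [[0.042, -0.0, -0.999], [0.999, 0.0, 0.042], [0.0, -1.0, 0.0]]
force: [0.2, -0.3, -4.6]
opening: 0.595
```

Emit:
send_rows:
  moves: "40 0 1 0 0;40 0 1 0 0;40 0 0.8 0 0;40 0 0.6 0 0;40 0 0 0 0;40 0 0 0 0"

```text
time_s: 31.98
position: [0.6281, -0.2808, 0.0386]
tcp_rot: [[0.041, -0.0, -0.999], [0.999, 0.0, 0.041], [0.0, -1.0, 0.0]]
force: [0.8, 0.8, -3.9]
opening: 0.595
```

Emit:
send_rows:
  moves: "40 0 0.5 0 0;40 0 0.5 0 0;40 0 0 0 0;40 0 0 0 0"

```text
time_s: 32.32
position: [0.6282, -0.2809, 0.0383]
tcp_rot: [[0.041, 0.0, -0.999], [0.999, -0.0, 0.041], [-0.0, -1.0, -0.0]]
force: [-1.7, 0.8, 0.4]
opening: 0.598
```

Emit:
send_rows:
  moves: "60 0 0 0 0;87 0 0 0 0;87 0 0 0 0;87 0 0 0 0;87 0 0 0 0;87 0 0 0 0;87 0 0 0 0;87 0 0 0 0;87 0 0 0 0;87 0 -8 0 0;87 0 -25 0 0;87 0 -35 0 0;87 0 -35 0 0;87 0 -35 0 0;87 0 -30 0 0;87 30 0 0 0;87 35 0 0 0;87 35 0 0 0;87 35 0 0 0;87 35 0 0 0"

```text
time_s: 33.98
position: [0.635, -0.1096, 0.2067]
tcp_rot: [[0.042, 0.001, -0.999], [0.999, -0.0, 0.042], [-0.0, -1.0, -0.001]]
force: [0.8, 0.5, -0.2]
opening: 0.997
```

Emit:
send_rows:
  moves: "87 15 0 0 0;87 0 0 0 0;87 0 0 0 0"

```text
time_s: 34.23
position: [0.636, -0.0957, 0.2063]
tcp_rot: [[0.039, 0.001, -0.999], [0.999, -0.001, 0.039], [-0.001, -1.0, -0.001]]
force: [-0.9, -0.9, 0.9]
opening: 0.999
```

Run:
```python
from h import *
go(560,-50,206)
for n in("scene","top"):
    c=capture(n);w=cloud(c);cv2.imwrite(f"pics/{n}5.png",c["image"])
    def box(l,x,y,r,h,t=.006):
        m=(abs(w[...,0]-x)<r)&(abs(w[...,1]-y)<r); 
        try: print(n,l,face(w,m,h,t))
        except Exception as e: print(n,l,"none")
    for x,y in((.6035,.2827),(.573,.1596)): box("board",x,y,.038,.084)
    box("tray holder",.628,-.281,.045,.072); box("gauge",.447,-.2015,.04,.126,.008)
    box("jar",.766,-.022,.05,.09); box("mug",.758,.17,.05,.085)
```

```text
pos [636.  -95.7 206.3] jaw 87.7 y-axis [ 0.0007 -0.0012 -1.    ] F [-0.9 -0.9  0.9] open 86.9 t 34.2333
  -> dx dy dz [42.6  0.2 77.7] | yaw None
scene board (array([601.4, 284.2]), array([55.5, 55.1]), 80.7, 221, np.float64(0.08238893694202776))
scene board (array([571.3, 160.3]), array([52. , 57.9]), 69.5, 227, np.float64(0.08256722796237126))
scene tray holder (array([ 626.9, -280.1]), array([51.8, 55.6]), 86.7, 355, np.float64(0.07073538752647801))
scene gauge (array([ 447.5, -199.3]), array([26.1, 26.8]), 75.9, 86, np.float64(0.1237514635491852))
scene jar (array([766.7, -21.8]), array([59.8, 61.9]), 18.5, 439, np.float64(0.0889397989656856))
scene mug (array([758.4, 168.9]), array([78.2, 79. ]), 63.0, 177, np.float64(0.08275761006339533))
top board (array([603.3, 282.6]), array([53.4, 53.4]), 81.0, 378, np.float64(0.08467050414575039))
top board (array([572.9, 159.4]), array([52.3, 52.5]), 69.0, 382, np.float64(0.08458862461350014))
top tray holder (array([ 627.9, -280.8]), array([53.9, 53.2]), 86.9, 396, np.float64(0.0730827030763802))
top gauge (array([ 444.6, -212.9]), array([ 4.8, 24. ]), 77.0, 20, np.float64(0.1263092408763865))
top jar (array([769.7, -19.7]), array([53.6, 60.2]), 38.1, 363, np.float64(0.09111734055614473))
top mug (array([757.8, 169.1]), array([79.7, 77.5]), 17.3, 187, np.float64(0.08525875767951296))
```

View pics/scene5.png

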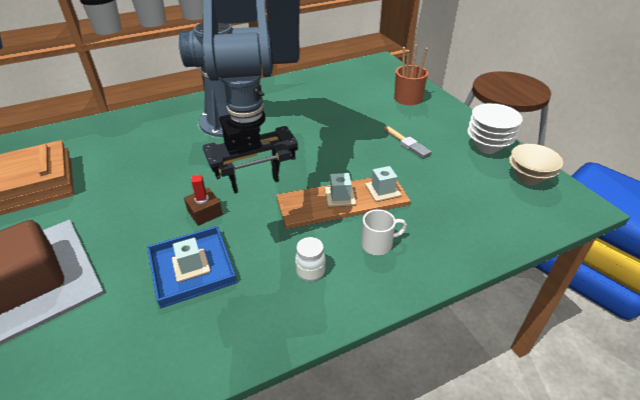

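The final picture shows the tight holder upright in the tray at (190,258). The two others stand on the board at (341,190) and (384,183), the gauge is in its stand at (199,195), and the jar, mug and brush are where they were. The gripper is clear of everything.

```bash
python3 -c "
from rig import *
print(hand_in())"
```

```text
the job is handed in; nothing more can be done
None
```

The job is done and handed in at about 34 s of the 72 s allowed. I tried the gauge in all three holders, left to right. Only the right one was tight, and it is now upright in the blue tray.

- **Left and middle holders:** the pin went in about 37–38 mm, with no more than about 3 N on the wrist. Both stay on the board, within about 2 mm of where they started.
- **Right holder:** the pin stopped about 2.4 mm in, at the mouth. I tried two more spots within about 1 mm and it stopped at the same height each time. I pressed with no more than about 10 N and did not force it. The holder now stands in the middle of the tray.
- **Gauge:** it is back in its stand, with its handle top at about the same height as at the start.
- **Jar, mug and brush:** the jar and mug measured unmoved in the scene camera. I checked the brush only by eye in the last picture, where it looks undisturbed.

Two last readings from the top camera disagreed. It put the gauge about 11 mm off and the jar about 4 mm off, because the arm partly blocked its view of both (only 20 points on the gauge). The scene camera had a clear view and put both in place, within about 2 mm, and a top-camera reading taken before the holder was moved also had the gauge seated.

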